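Push a squeezed lemon half through the sprung flap of a scrap board

TASK

Clear the squeezed lemon half off the prep board into the scrap pan underneath: with one finger press the board's sprung flap down and, while that finger holds it open, push the lemon half over the edge of the mouth with the other finger so that it drops into the pan, then draw back and let the flap close. The lemon half must still be lying on the board, not on the flap, when you open the flap; slide it along the board to get it there, without gripping or lifting it. Leave the garlic bulb and the little steel bowl on the board where they are.

Things in the scene. Friction and masses are not known exactly. Their poses are not given: they have to be found in the camera images.
- scrap_board: wooden prep board on two end panels over a steel scrap pan, fixed. Board 250 mm along its x (depth), 380 mm along its y (length), 18 mm thick, top surface 150 mm above its origin; origin under its centre, on the worktop; z up, its x points roughly away from the robot, its y roughly to the left. A rectangular mouth filled by a flush steel flap is cut through it near its +y end
- mouth_edge (a point): middle of the mouth's edge on the lemon's side (board x = 0, y = +25 mm), at the level of the board's top; axes as the board's. The mouth reaches 58 mm to either side of it along x and 130 mm beyond it along +y; board and shut flap are level, with no step or rim between them
- flap (a joint): steel flap in the mouth, 110 x 122 mm, 3 mm thick. Its hinge runs along the board's x at the mouth's +y end; its free edge lies at the mouth edge on the lemon's side and swings DOWN into the pan. Rad: 0 shut, 0.95 fully down. A spring shuts it in under a second when let go: pressed midway it takes about 2 to 3 N, near the hinge up to 8 N. It does not give under the lemon half's weight
- flap_hinge (a point): middle of the flap's hinge line (board x = 0, y = +155 mm), at the level of the board's top; the board goes on 35 mm beyond it
- pan_floor (a point): middle of the scrap pan's floor, 141 mm below the board's top; axes as the board's. The pan's inside is 194 mm along x and 252 mm along y and lies open under the whole mouth
- lemon_half: squeezed yellow lemon half, a dome lying on its flat cut face, 46 mm across, 32 mm high, about 35 g; origin at the centre of the cut face, z up through the dome. It starts on the bare board, 45 to 95 mm (its centre) from the mouth's edge towards -y
- garlic: garlic bulb, about 53 mm across and 52 mm high, loose on the board in the far corner away from the mouth; origin under its centre
- steel_bowl: small steel bowl, 72 mm across, 34 mm high, loose on the board in the near corner away from the mouth; origin under its centre

How it is judged (in metres and radians):
On the way, in this order (a step that is already met when the one before it is completed fails the run):
1. a finger presses the flap well open (over 0.25 rad) while the lemon half still lies on the board, its centre not past the mouth's edge (value of joint flap above 0.25 rad and contact force between the fingers and flap above 0.2 N and y of lemon_half in the frame of mouth_edge below 0.003 m and z of lemon_half in the frame of mouth_edge above -0.006 m), for 0.1 s.
2. the lemon half is through the mouth while a finger still holds the flap open (value of joint flap above 0.25 rad and contact force between the fingers and flap above 0.2 N and z of lemon_half in the frame of mouth_edge below -0.02 m), for 0.1 s.
At the end, for the whole second after the job is handed in: the lemon half lies at rest in the scrap pan (its cut-face centre inside the pan's walls and less than 60 mm above the pan's floor) and the flap has closed again (within 0.06 rad) (z of lemon_half in the frame of pan_floor between -0.01 and 0.06 m and x of lemon_half in the frame of pan_floor between -0.098 and 0.098 m and y of lemon_half in the frame of pan_floor between -0.127 and 0.127 m and linear speed of lemon_half below 0.03 m/s and value of joint flap below 0.06 rad); the robot touches nothing.
It fails at once if the lemon half is lifted (more than 15 mm above the board) (z of lemon_half in the frame of mouth_edge above 0.015 m).
It fails at once if the garlic bulb is moved more than 25 mm (distance of garlic from where it was at the start of the episode above 0.025 m).
It fails at once if the steel bowl is moved more than 25 mm (distance of steel_bowl from where it was at the start of the episode above 0.025 m).
It also fails if it takes over 45 s, if anything falls off the work surface, if the arm or the gripper's body presses on something with over 40 N, if the wrist force passes 120 N, or if a joint passes its speed limit or range.

ROBOT

A 6-joint arm with a two-finger parallel gripper is mounted at the origin on a cart in front of the work surface, level with it; the furniture and walls round the work are solid. World frame = base frame: x ahead of the robot, y to its left, z up, the work surface at z = 0. Lengths are in m, angles in degrees, forces in N, time in s.
With the tool pointing down it reaches from about 0.4 to 0.825 m from the base axis. Payload 7 kg.
Tool frame: the origin (TCP) lies on the centre line of the jaws, within the pads' length; the fingertips stand 8 mm ahead of it and the grasp point (between the pads) lies 11 mm behind it; z points along the fingers, y is the line along which they close (so a half turn about z gives the same grasp; the last joint's range is limited). The gripper opens to 88 mm and grips with 3 to 60 N. Pads are 19 mm wide; open, the fingers measure 130 mm over their backs; the gripper's body (78 mm by 193 mm) begins 47 mm behind the grasp point.
Start: joints at [84.231, 20.546, 0.682, 0, -70.136, -16.507], TCP at [0.256, 0.625, 0.235] pointing down, gripper open.
Joint ranges: [-176.03, 176.03], [-82.01, 121.73], [-58.28, 71.71], [-173.87, 95.51], [-174.79, -0.11], [-173.66, 173.66]. Speed limits (degrees/s): [136.94, 136.94, 172.46, 180, 180, 180].

INTERFACE

Orientations are given as [roll, pitch, yaw] about the fixed x, y, z axes, in that order (R = Rz(yaw) Ry(pitch) Rx(roll)).
In Python, from plant import ctrl, vision gives the robot as it stands. The module is installed in compiled form; this text tells all that it offers.
- The arm moves only by the tool move_arm, never from a script. Its argument "moves" is one flat list of numbers, 7 for each row, row after row: the finger opening in cm, from 0 to 8.76, then the shift along the tool's x, y, z in cm, then the turn, a rotation vector about the tool's x, y, z in rad. A call has 1 to 8 rows; each row shifts and turns the commanded pose from where the row before left it, along the tool's axes as they then stand; what a row does not reach is not made up. A row lasts 1/10 s, in which the tool goes at most 50 mm and 8.59 degrees, less where a joint would pass 70% of its speed; a pose out of reach is approached as far as the arm can. A call with a gripper value outside its range is refused whole. The fingers move at their own pace and stop on an object; the grip force is fixed at half the most. Time passes only in rows, so rows that do not move let the fingers close. It gives the time, the measured TCP pose, the force, the opening and the grip force at its end, in the units of the state.
- ctrl.get_obs(): the state, without advancing time (a new reading comes with each control period).
- vision.snapshot(name): name is "scene" or "side" or "wrist"; returns (picture, depth): 420x560x3 uint8, red, green, blue; 420x560 float32, m along the optical axis (not along the pixel's ray), 0 where there is no reading.
- vision.camera_model(name): a dict with "vertical_fov" (degrees; the focal length in pixels is half the picture's height over the tangent of half this angle, whatever the lens; pixels are square), "cx", "cy" (the principal point, pixels), "cam_to_world" (4x4, takes a point from camera to world coordinates). Camera axes: x right, y down, z forward; pixel columns grow to the right and rows downward; lengths in m; the calibration is good to about 2 mm. The wrist camera is an equidistant fisheye: a pixel r from the principal point sees the ray r / f radians off the axis. A picture is of the moment at which its call begins: read the wrist's pose just before it. camera_model takes no time and is no camera call; for the wrist camera it gives the pose at the moment of the call.
- ctrl.close_job(): hands the job in; it is judged then, once.
The state is a dict: "clock": time; "joint_pos": joint angles; "qvel": joint speeds; "tau": joint torques, N m; "tool_pos": TCP position; "orientation": TCP orientation; "force": force on the tool from outside, world axes, zero at the start; "moment": the same for the moment, N m; "opening": finger opening in m; "gripper_force": force on a finger pad.
Only numpy, scipy, OpenCV 4.12 (cv2) and the standard library are available. Lean on these libraries where they do the work, as an engineer would, in place of code of your own. Each camera call takes 0.05 s, during which the arm holds its last target. There are 200 camera calls.

## Working session

There is one attempt and no reset: what is moved stays moved. The work goes in short steps, Python scripts to look and compute and a tool call to move; the robot and the scene stay as the last step left them, time stands still between calls to the robot, and variables do not carry over. Pictures are saved under pics/ and viewed, at most 10 in all, crops included, and the job is handed in when it is done.

Besides the shell and the picture viewer there is one more tool, called after "Call:" as name(argument=value, ...), one argument or row to a line, values as JSON. move_arm: Moves the arm, as the interface text tells. Its arguments: {"type":"object","properties":{"moves":{"type":"array"}},"required":["moves"]}

```bash
mkdir -p pics
cat > h.py <<'E'
import numpy as np, cv2
from plant import ctrl, vision
def cloud(name):
    m=vision.camera_model(name); p,d=vision.snapshot(name)
    f=210/np.tan(np.radians(m["vertical_fov"])/2)
    v,u=np.mgrid[0:420,0:560]
    c=np.stack([(u-m["cx"])/f*d,(v-m["cy"])/f*d,d,np.ones_like(d)],-1)
    w=(c@np.array(m["cam_to_world"]).T)[...,:3]; w[d<=0]=np.nan
    return p,d,w
E
python3 - <<'E'
from h import *
o=ctrl.get_obs();print(o)
ims=[]
for n in("scene","side"):
    p,d,w=cloud(n);np.savez(n,p=p,w=w);cv2.imwrite(f"pics/{n}.png",p[...,::-1])
    print(n,np.array(vision.camera_model(n)["cam_to_world"])[:3,3])
E
```

```text
{'clock': 0.0, 'joint_pos': array([ 8.42304370e+01,  2.05898722e+01,  6.34070264e-01, -1.90388792e-02,
       -7.01354675e+01, -1.65057748e+01]), 'qvel': array([ 0.01617344, -0.02096334,  0.02076187, -0.01590063, -0.0157589 ,
        0.15885676]), 'tau': array([-2.07930789e-03, -5.82718277e+01,  2.93066365e+01,  6.99753195e+00,
        7.07507323e-03, -1.52584389e-04]), 'tool_pos': array([0.25572673, 0.62417515, 0.23364597]), 'orientation': array([ 1.79907406e+02, -8.77274520e-03, -2.22818143e+01]), 'force': array([ 0.20603943, -0.00493679, -0.77865726]), 'moment': array([-0.01132868, -0.00918427,  0.0158431 ]), 'gripper_force': 0.0, 'opening': 0.08742584759822765}
scene [ 1.09483867 -0.30719824  0.87504738]
side [0.81638114 0.40310976 0.85763659]
```

View pics/scene.png

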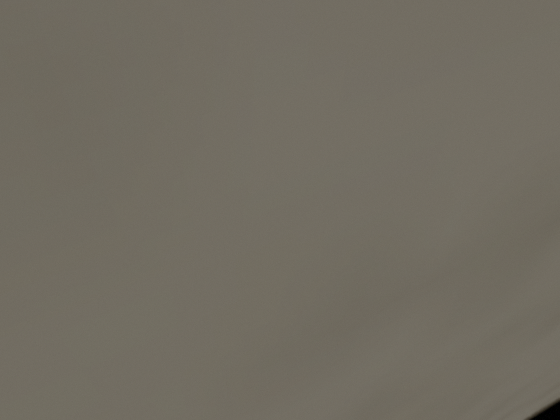

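View pics/side.png

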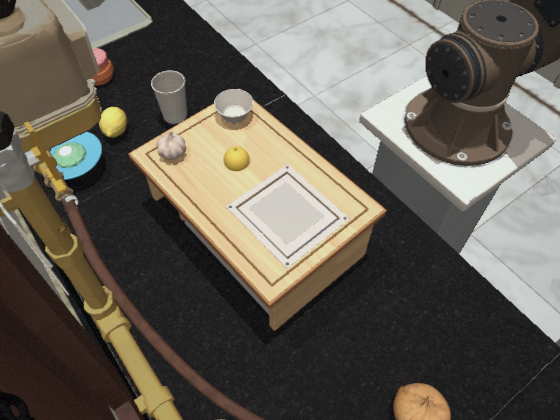

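The scene camera is blocked. The side view shows the lemon at about (236,158), the flap centred near (288,215), the garlic at (171,147) and the bowl at (234,108).

Run:
```python
from h import *
z=np.load("side.npz");p,w=z["p"],z["w"]
top=(abs(w[...,2]-.15)<.006)
n,l,st,c=cv2.connectedComponentsWithStats(top.astype(np.uint8))
k=l[215,288];print(st[k],np.nanmedian(w[l==k][:,2]))
pts=w[l==k][:,:2].astype(np.float32)
r=cv2.minAreaRect(pts);print("board",r);print(cv2.boxPoints(r))
hsv=cv2.cvtColor(p,cv2.COLOR_RGB2HSV)
fl=((hsv[...,1]<60)&top).astype(np.uint8);fl=cv2.morphologyEx(fl,cv2.MORPH_OPEN,np.ones((3,3)))
n,l2,st,c=cv2.connectedComponentsWithStats(fl);k2=l2[215,288]
r2=cv2.minAreaRect(w[l2==k2][:,:2].astype(np.float32));print("flap",r2)
for nm,(u,v) in dict(lemon=(236,158),garlic=(171,147),bowl=(234,108)).items():
    s=np.s_[v-35:v+35,u-35:u+35];q=w[s].reshape(-1,3)
    m=(q[:,2]>.160)&(q[:,2]<.215)
    lab=cv2.connectedComponents(m.reshape(70,70).astype(np.uint8))[1].ravel();kk=lab.reshape(70,70)[35,35]
    q=q[(lab==kk)] if kk else q[m]
    print(nm,len(q),q.min(0),q.max(0),(q.min(0)+q.max(0))/2)
    print(cv2.minEnclosingCircle(q[:,:2].astype(np.float32)))
```

```text
[  128   100   258   206 25536] 0.15077613060787282
board ((0.5225144028663635, -0.0536046028137207), (0.26013603806495667, 0.38969266414642334), 4.487398624420166)
[[ 0.37760037  0.13046795]
 [ 0.40808982 -0.25803015]
 [ 0.66742843 -0.23767716]
 [ 0.636939    0.15082094]]
flap ((0.5146164298057556, 0.03581812232732773), (0.14074121415615082, 0.15547293424606323), 4.5499444007873535)
lemon 431 [ 0.50064374 -0.12250251  0.16003768] [ 0.54316192 -0.08093483  0.18436145] [ 0.52190283 -0.10171867  0.17219956]
((0.5219448208808899, -0.10242512077093124), 0.022211899980902672)
garlic 623 [ 0.57703253 -0.20534326  0.16002356] [ 0.62807683 -0.15985094  0.20397463] [ 0.60255468 -0.1825971   0.18199909]
((0.602793276309967, -0.18475939333438873), 0.026018397882580757)
bowl 731 [ 0.42396067 -0.23510503  0.16000476] [ 0.49720133 -0.1626924   0.18801179] [ 0.460581   -0.19889871  0.17400828]
((0.4607482850551605, -0.19980491697788239), 0.037754762917757034)
```

Call:
move_arm(
  moves=[8.76, 0, 0, -0.65, 0, 0, -0.117, 8.76, 0, 0, -0.65, 0, 0, -0.117, 8.76, 0, 0, -0.65, 0, 0, -0.117, 8.76, 0, 0, -0.65, 0, 0, -0.117, 8.76, 0.5, 1.8, 0, 0, 0, 0, 8.76, 1.0, 3.4, 0, 0, 0, 0, 8.76, 1.0, 3.6, 0, 0, 0, 0, 8.76, 1.0, 3.6, 0, 0, 0, 0],
)

```text
clock: 0.9
tool_pos: [0.3007, 0.5023, 0.2599]
orientation: [179.9, 0.0, 4.6]
force: [1.1, 0.7, 0.2]
opening: 0.0876
gripper_force: 0.0
```

Call:
move_arm(
  moves=[8.76, 1.0, 3.6, 0, 0, 0, 0, 8.76, 1.0, 3.6, 0, 0, 0, 0, 8.76, 1.0, 3.6, 0, 0, 0, 0, 8.76, 1.0, 3.6, 0, 0, 0, 0, 8.76, 1.0, 3.6, 0, 0, 0, 0, 8.76, 1.0, 3.6, 0, 0, 0, 0, 8.76, 1.0, 3.6, 0, 0, 0, 0, 8.76, 1.0, 3.6, 0, 0, 0, 0],
)

```text
clock: 1.7
tool_pos: [0.4032, 0.2214, 0.2605]
orientation: [-180.0, 0.0, 4.6]
force: [1.0, -0.1, -0.5]
opening: 0.0874
gripper_force: 0.0
```

Call:
move_arm(
  moves=[8.76, 1.0, 3.6, 0, 0, 0, 0, 8.76, 1.0, 3.6, 0, 0, 0, 0, 8.76, 1.0, 3.6, 0, 0, 0, 0, 8.76, 1.0, 3.6, 0, 0, 0, 0, 8.76, 1.0, 3.6, 0, 0, 0, 0, 8.76, 1.0, 3.6, 0, 0, 0, 0, 8.76, 0.5, 1.8, 0, 0, 0, 0, 8.76, 0, 0, 0, 0, 0, 0],
)

```text
clock: 2.5
tool_pos: [0.4866, -0.0072, 0.26]
orientation: [180.0, 0.1, 4.4]
force: [0.1, 0.1, 0.0]
opening: 0.0875
gripper_force: 0.0
```

Call:
move_arm(
  moves=[8.76, 0.8, 2.6, 0, 0, 0, 0, 8.76, 1.0, 3.0, 0, 0, 0, 0, 8.76, 1.0, 3.0, 0, 0, 0, 0, 8.76, 0, 0, 1.5, 0, 0, 0, 8.76, 0, 0, 0, 0, 0, 0],
)

```text
clock: 3.0
tool_pos: [0.5199, -0.0888, 0.2434]
orientation: [-180.0, 0.2, 4.4]
force: [-0.5, 0.7, -1.4]
opening: 0.0875
gripper_force: 0.0
```

```bash
cat >> h.py <<'E'
C=np.array([.5225,-.0536]);a=np.radians(4.5);X=np.array([np.cos(a),np.sin(a)]);Y=np.array([-np.sin(a),np.cos(a)])
def B(p): p=np.asarray(p);q=p[...,:2]-C;return np.stack([q@X,q@Y,p[...,2]-.1505],-1)*1000
def lemon(w,p):
    hsv=cv2.cvtColor(p,cv2.COLOR_RGB2HSV);b=B(w)
    m=(b[...,2]>9)&(b[...,2]<40)&(abs(b[...,0])<60)&(b[...,1]>-100)&(b[...,1]<80)&(hsv[...,1]>130)&(hsv[...,0]>15)&(hsv[...,0]<35)
    q=b[m];return len(q),q.min(0).round(1) if len(q) else 0,q.max(0).round(1) if len(q) else 0
E
python3 - <<'E'
from h import *
p,d,w=cloud("side");cv2.imwrite("pics/s2.png",p[...,::-1]);print(lemon(w,p))
o=ctrl.get_obs();print(B(o["tool_pos"]),o["orientation"])
q,_=vision.snapshot("wrist");cv2.imwrite("pics/w2.png",q[...,::-1])
E
```

```text
(417, array([-23.7, -64.8,   9. ]), array([ 17.7, -26.6,  34.6]))
[ -4.93056902 -34.60122101  94.07939274] [-1.79996506e+02  1.48691080e-01  4.51295302e+00]
```

View pics/s2.png

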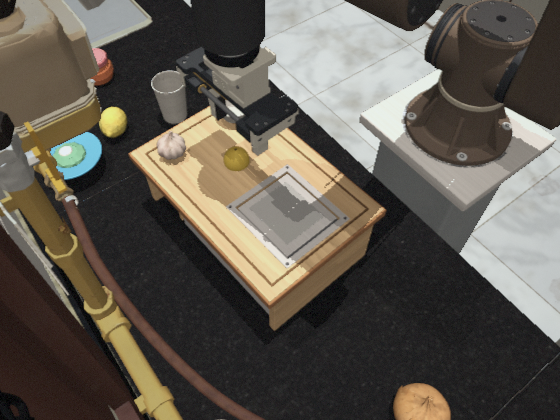

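View pics/w2.png

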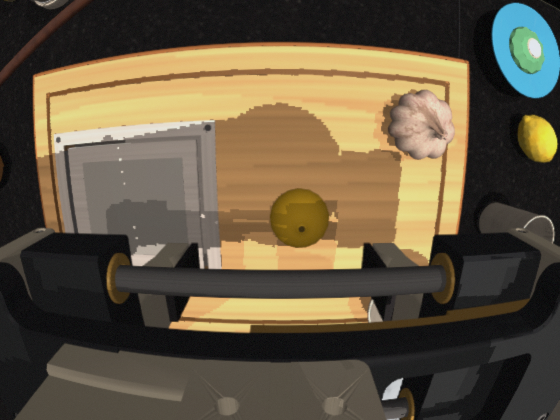

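The side view shows the gripper straddling the lemon at (236,158). In the wrist view the lemon is at (300,218), between the fingers at columns 180 and 375, with the garlic at (420,125). The way down is clear.

Call:
move_arm(
  moves=[8.76, 0.15, 0.3, 1.3, 0, 0, 0, 8.76, 0, 0, 1.6, 0, 0, 0, 8.76, 0, 0, 1.6, 0, 0, 0, 8.76, 0, 0, 1.6, 0, 0, 0, 8.76, 0, 0, 1.2, 0, 0, 0, 8.76, 0, 0, 0.6, 0, 0, 0, 8.76, 0, 0, 0, 0, 0, 0, 8.76, 0, 0, 0, 0, 0, 0],
)

```text
clock: 3.9
tool_pos: [0.5233, -0.0914, 0.1671]
orientation: [180.0, -0.0, 4.6]
force: [-0.0, 0.5, 0.7]
opening: 0.0875
gripper_force: 0.0
```

Run:
```python
from h import *
o=ctrl.get_obs();print(B(o["tool_pos"]),o["force"])
p,d,w=cloud("side");print(lemon(w,p))
```

```text
[ -2.17401373 -37.78182408  16.55946582] [-0.04506911  0.46788429  0.65844245]
(207, array([-19.4, -63.1,   9. ]), array([ 16.7, -30.1,  33.3]))
```

Call:
move_arm(
  moves=[8.76, 0, -0.5, 0.1, 0, 0, 0, 8.76, 0, -0.9, 0, 0, 0, 0, 8.76, 0, -1.0, 0, 0, 0, 0, 8.76, 0, -1.0, 0, 0, 0, 0, 8.76, 0, -1.0, 0, 0, 0, 0, 8.76, 0, -1.0, 0, 0, 0, 0, 8.76, 0, -0.8, 0, 0, 0, 0, 8.76, 0, -0.4, 0, 0, 0, 0],
)

```text
clock: 4.75
tool_pos: [0.5176, -0.0248, 0.1656]
orientation: [-180.0, -0.0, 4.6]
force: [0.6, -0.3, 0.1]
opening: 0.0876
gripper_force: 0.2
```

Call:
move_arm(
  moves=[8.76, 0, -0.2, 0, 0, 0, 0, 8.76, 0, 0, 0, 0, 0, 0],
)

```text
clock: 4.95
tool_pos: [0.5175, -0.0235, 0.1655]
orientation: [-180.0, 0.0, 4.6]
force: [0.2, -0.1, 0.5]
opening: 0.0881
gripper_force: 0.0
```

Run:
```python
from h import *
o=ctrl.get_obs();print(B(o["tool_pos"]),o["orientation"],o["force"])
p,d,w=cloud("side");print(lemon(w,p));cv2.imwrite("pics/s3.png",cv2.resize(p[60:300,100:420,::-1],None,fx=2,fy=2))
```

```text
[-2.6499512  30.39076632 15.0072016 ] [-1.79996410e+02  5.88466030e-03  4.55622227e+00] [ 0.19752557 -0.1072161   0.47318747]
(334, array([-21.8, -10. ,   9. ]), array([19.1, 32.7, 30.3]))
```

View pics/s3.png

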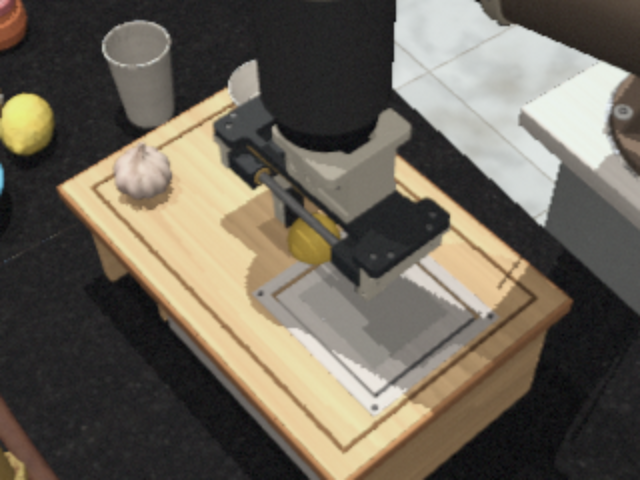

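The view shows the lemon, at about (312,237) in the crop, on the board just short of the flap's edge. Its centre is about 15 mm before the edge. Next I back off 8 mm and tilt the tool about the pushing fingertip, so that the other finger presses the flap down.

Call:
move_arm(
  moves=[8.76, 0, 0.4, 0, 0, 0, 0, 8.76, 0, 0.4, 0, 0, 0, 0, 8.76, 0, 0, 0, 0, 0, 0, 8.76, 0, -0.03, 0.19, -0.0436, 0, 0, 8.76, 0, -0.03, 0.19, -0.0436, 0, 0, 8.76, 0, -0.03, 0.19, -0.0436, 0, 0, 8.76, 0, -0.03, 0.19, -0.0436, 0, 0, 8.76, 0, 0, 0, 0, 0, 0],
)

```text
clock: 5.8
tool_pos: [0.518, -0.0308, 0.1577]
orientation: [169.9, 0.0, 4.6]
force: [0.2, -0.8, 0.9]
opening: 0.0878
gripper_force: 0.7
```

Call:
move_arm(
  moves=[8.76, 0, -0.03, 0.19, -0.0436, 0, 0, 8.76, 0, -0.03, 0.19, -0.0436, 0, 0, 8.76, 0, -0.03, 0.19, -0.0436, 0, 0, 8.76, 0, -0.03, 0.19, -0.0436, 0, 0, 8.76, 0, 0, 0, 0, 0, 0, 8.76, 0, 0, 0, 0, 0, 0],
)

```text
clock: 6.4
tool_pos: [0.5181, -0.0318, 0.1503]
orientation: [160.1, 0.0, 4.5]
force: [1.1, -1.1, 0.7]
opening: 0.0876
gripper_force: 0.8
```

```bash
cat >> h.py <<'E'
from scipy.spatial.transform import Rotation as Rt
def tips(o):
    R=Rt.from_euler("xyz",o["orientation"],degrees=True).as_matrix()
    return {k:B(o["tool_pos"]+R@np.array(v)).round(1) for k,v in dict(push_in=(0,.044,.008),push_back=(0,.065,.008),flap_in=(0,-.044,.008),flap_out=(0,-.065,.008),body=(0,-.0965,-.058)).items()}
E
python3 - <<'E'
from h import *
o=ctrl.get_obs();print(tips(o),o["orientation"],o["force"])
p,d,w=cloud("side");print(lemon(w,p));cv2.imwrite("pics/s4.png",cv2.resize(p[60:300,100:420,::-1],None,fx=2,fy=2))
E
```

```text
{'push_in': array([ -2.6, -22. ,   7.3]), 'push_back': array([ -2.6, -41.7,  14.4]), 'flap_in': array([ -2.7,  60.8, -22.7]), 'flap_out': array([ -2.7,  80.5, -29.8]), 'body': array([ -2.7, 132.6,  21.5])} [1.60082959e+02 2.92618257e-02 4.54072017e+00] [ 1.08466046 -1.11695535  0.72957247]
(226, array([-11. ,  -7.6,   9.1]), array([18.7, 31. , 34.3]))
```

View pics/s4.png

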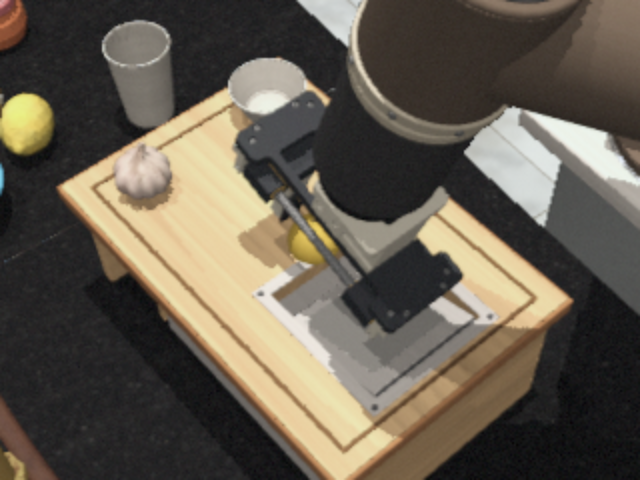

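The crop shows the flap pressed open with a dark gap at about (330,290). The lemon is still on the board at (315,243). Now I push horizontally.

Call:
move_arm(
  moves=[8.76, 0, -0.47, -0.17, 0, 0, 0, 8.76, 0, -0.47, -0.17, 0, 0, 0, 8.76, 0, -0.47, -0.17, 0, 0, 0, 8.76, 0, -0.47, -0.17, 0, 0, 0, 8.76, 0, -0.47, -0.17, 0, 0, 0, 8.76, 0, -0.47, -0.17, 0, 0, 0, 8.76, 0, 0, 0, 0, 0, 0, 8.76, 0, 0, 0, 0, 0, 0],
)

```text
clock: 7.25
tool_pos: [0.5159, -0.0011, 0.1501]
orientation: [160.1, -0.0, 4.6]
force: [-1.1, -0.4, 3.4]
opening: 0.0875
gripper_force: 1.3
```

Run:
```python
from h import *
o=ctrl.get_obs();print(tips(o),o["orientation"],o["force"],o["gripper_force"])
p,d,w=cloud("side");print(lemon(w,p));cv2.imwrite("pics/s5.png",cv2.resize(p[60:300,100:420,::-1],None,fx=2,fy=2))
```

```text
{'push_in': array([-2.4,  8.8,  7.1]), 'push_back': array([ -2.4, -11. ,  14.2]), 'flap_in': array([ -2.5,  91.5, -22.9]), 'flap_out': array([ -2.5, 111.3, -30.1]), 'body': array([ -2.6, 163.4,  21.2])} [ 1.60067640e+02 -2.65818868e-02  4.57264520e+00] [-1.1090079  -0.43660658  3.36901586] 1.2909668304579647
(0, 0, 0)
```

View pics/s5.png

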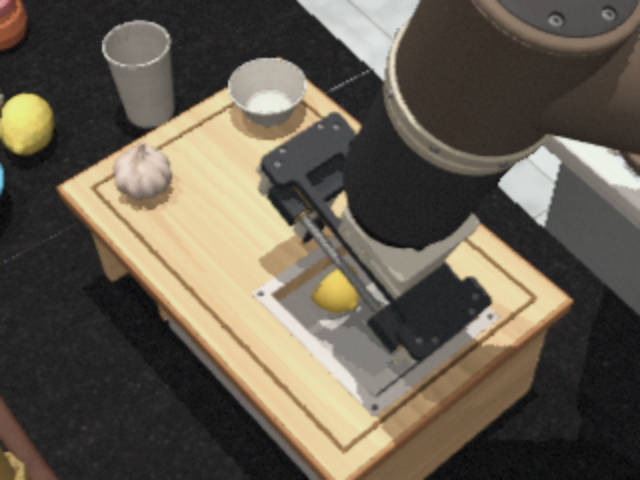

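The lemon has dropped into the mouth at crop (337,292). I'll check how deep it lies.

Run:
```python
from h import *
p,d,w=cloud("side");b=B(w);hsv=cv2.cvtColor(p,cv2.COLOR_RGB2HSV)
m=(hsv[...,1]>130)&(hsv[...,0]>15)&(hsv[...,0]<35)&(b[...,2]<-5)&(abs(b[...,0])<70)&(b[...,1]>10)&(b[...,1]<110)
m=cv2.morphologyEx(m.astype(np.uint8),cv2.MORPH_OPEN,np.ones((3,3)))>0
q=b[m];print(len(q),q.min(0),q.max(0))
print(b[205:212,265:272:3].round().tolist())
```

```text
345 [-13.18838331  23.81460329 -57.92911241] [ 19.70572636  54.29794042 -13.85042684]
[[[6.0, 41.0, -26.0], [2.0, 45.0, -26.0], [-3.0, 47.0, -28.0]], [[6.0, 42.0, -28.0], [3.0, 46.0, -27.0], [-3.0, 47.0, -31.0]], [[7.0, 43.0, -29.0], [4.0, 47.0, -29.0], [-1.0, 49.0, -31.0]], [[9.0, 45.0, -29.0], [4.0, 47.0, -31.0], [-1.0, 50.0, -33.0]], [[9.0, 45.0, -32.0], [4.0, 47.0, -34.0], [-0.0, 50.0, -34.0]], [[10.0, 46.0, -33.0], [5.0, 48.0, -36.0], [-0.0, 50.0, -38.0]], [[9.0, 45.0, -37.0], [6.0, 49.0, -36.0], [-0.0, 50.0, -41.0]]]
```

It's resting on the half-open flap, so I open the flap further by moving on towards the hinge.

Call:
move_arm(
  moves=[8.76, 0, -0.38, -0.14, 0, 0, 0, 8.76, 0, -0.38, -0.14, 0, 0, 0, 8.76, 0, -0.38, -0.14, 0, 0, 0, 8.76, 0, -0.38, -0.14, 0, 0, 0, 8.76, 0, 0, 0, 0, 0, 0, 8.76, 0, 0, 0, 0, 0, 0],
)

```text
clock: 7.95
tool_pos: [0.5142, 0.0144, 0.1502]
orientation: [160.0, 0.0, 4.5]
force: [-2.1, -3.1, 3.7]
opening: 0.0876
gripper_force: 2.3
```

```bash
cat >> h.py <<'E'
def low(p,w):
    b=B(w);hsv=cv2.cvtColor(p,cv2.COLOR_RGB2HSV)
    m=(hsv[...,1]>130)&(hsv[...,0]>15)&(hsv[...,0]<35)&(b[...,2]<-5)&(abs(b[...,0])<90)&(b[...,1]>-60)&(b[...,1]<150)
    m=cv2.morphologyEx(m.astype(np.uint8),cv2.MORPH_OPEN,np.ones((3,3)))>0
    q=b[m];return (len(q),q.min(0).round(),q.max(0).round()) if len(q) else 0
E
python3 - <<'E'
from h import *
o=ctrl.get_obs();print(tips(o),o["force"],o["gripper_force"])
p,d,w=cloud("side");print(low(p,w));cv2.imwrite("pics/s6.png",cv2.resize(p[60:300,100:420,::-1],None,fx=2,fy=2))
E
```

```text
{'push_in': array([-2.9, 24.4,  7.2]), 'push_back': array([-2.9,  4.6, 14.4]), 'flap_in': array([ -3. , 107.1, -22.9]), 'flap_out': array([ -3. , 126.8, -30.1]), 'body': array([ -3. , 179. ,  21.2])} [-2.06743056 -3.12601472  3.74381622] 2.2812586414511316
(318, array([ -29.,  -16., -139.]), array([   9.,   21., -106.]))
```

View pics/s6.png

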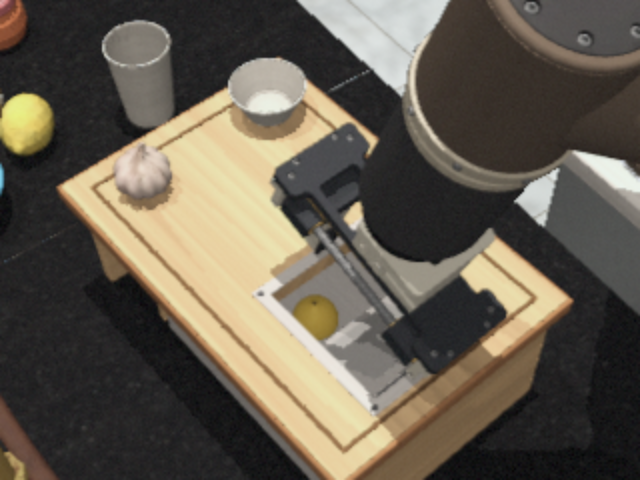

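The lemon lies on the pan floor at crop (315,317), 106–139 mm below the board top. Next I raise the tool straight up.

Call:
move_arm(
  moves=[8.76, 0, 0.3, -0.9, 0, 0, 0, 8.76, 0, 0.5, -1.4, 0, 0, 0, 8.76, 0, 0.7, -1.9, 0, 0, 0, 8.76, 0, 0.7, -1.9, 0, 0, 0, 8.76, 0, 0.7, -1.9, 0, 0, 0, 8.76, 0, 0.7, -1.9, 0, 0, 0, 8.76, 0, 0.3, -0.9, 0, 0, 0, 8.76, 0, 0, 0, 0, 0, 0],
)

```text
clock: 8.8
tool_pos: [0.5153, 0.0155, 0.2664]
orientation: [160.1, -0.2, 4.6]
force: [1.2, 0.5, -0.9]
opening: 0.0879
gripper_force: 0.0
```

Call:
move_arm(
  moves=[8.76, 0, 0, 0, 0, 0, 0, 8.76, 0, 0, 0, 0, 0, 0, 8.76, 0, 0, 0, 0, 0, 0, 8.76, 0, 0, 0, 0, 0, 0, 8.76, 0, 0, 0, 0, 0, 0, 8.76, 0, 0, 0, 0, 0, 0, 8.76, 0, 0, 0, 0, 0, 0, 8.76, 0, 0, 0, 0, 0, 0],
)

```text
clock: 9.6
tool_pos: [0.5145, 0.0147, 0.2651]
orientation: [160.0, -0.0, 4.5]
force: [0.0, -0.0, -0.5]
opening: 0.0876
gripper_force: 0.0
```

Run:
```python
from h import *
o=ctrl.get_obs();print(tips(o),o["force"],o["gripper_force"],o["clock"])
p,d,w=cloud("side");print(low(p,w));cv2.imwrite("pics/s7.png",cv2.resize(p[60:300,100:420,::-1],None,fx=2,fy=2))
b=B(w)
for y in(40,70,110,140):
    m=(abs(b[...,0])<50)&(abs(b[...,1]-y)<6)&(b[...,2]<15);print(y,m.sum(),np.median(b[m][:,2]) if m.any() else 0)
```

```text
{'push_in': array([ -2.6,  24.6, 122.1]), 'push_back': array([ -2.6,   4.9, 129.3]), 'flap_in': array([ -2.7, 107.3,  92. ]), 'flap_out': array([ -2.7, 127. ,  84.9]), 'body': array([ -2.7, 179.2, 136.1])} [ 0.02300579 -0.01337766 -0.46283353] 0.0 9.6
0
40 346 0.42304157058467573
70 331 0.4671561057675022
110 369 0.5182794032916049
140 409 0.29514177010378506
```

View pics/s7.png

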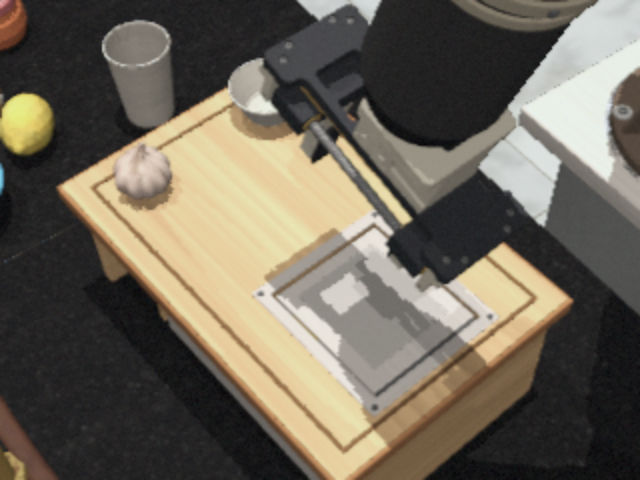

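The flap is shut and level with the board, around crop (375,310). The lemon is out of sight in the pan, and the garlic and bowl are where they started. I'm handing in.

```bash
python3 -c "
from plant import ctrl
print(ctrl.close_job())"
```

```text
the job is handed in; nothing more can be done
None
```

The lemon half is in the scrap pan, the flap has closed again, the garlic and bowl were left where they were, and I handed the job in at about 9.7 s; no verdict was returned.

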